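Load the test cartridge into the blood reader

ROBOT

A 6-joint arm with a two-finger parallel gripper is mounted at the origin on the work surface; the furniture and walls round the work are solid. World frame = base frame: x ahead of the robot, y to its left, z up, the work surface at z = 0. Lengths are in mm, angles in rad, forces in N, time in s.
With the tool pointing down it reaches from about 275 to 750 mm from the base axis. Payload 10.2 kg.
Tool frame: the origin (TCP) lies at the very end of the fingers, on their centre line; the grasp point (between the pads) lies 19 mm behind it; z points along the fingers, x is the direction in which the jaws open and shut, and the axes are right-handed (so a half turn about z gives the same grasp; the last joint's range is limited). The gripper opens to 85 mm and grips with 20 to 120 N. Pads are 22 mm wide; open, the fingers measure 114 mm over their backs; the gripper's body (76 mm by 85 mm) begins 54 mm behind the grasp point. The pads swing forward as they close: fully open they stand 13 mm farther back than shut.
Start: joints at [0.913, 0.313, 1.498, -0, 1.331, -0.223], TCP at [221.158, 476.151, 231.294] pointing down, gripper open.
Joint ranges: [-2.94, 2.94], [-0.97, 2.17], [0.19, 2.56], [-1.23, 4.37], [0.02, 3.11], [-2.88, 2.88]. Speed limits (rad/s): [2.39, 2.39, 3.01, 3.14, 3.14, 3.14].

INTERFACE

Orientations are given as a unit quaternion [w, x, y, z].
In Python, from rig import ctrl, cams gives the robot as it stands.
- The arm moves only by the tool play_rows, never from a script. Its argument "steps" is a list of rows, each a list of 2 entries, a list of its own where there are three numbers: the shift along the tool's x, y, z normalised to -1 to 1, where 1 is 0.75 m, then the turn, a rotation vector about the tool's x, y, z normalised to -1 to 1, where 1 is 45 degrees. A call has 1 to 20 rows; each row shifts and turns the commanded pose from where the row before left it, along the tool's axes as they then stand; what a row does not reach is not made up. A row lasts 1/10 s, in which the tool goes at most 50 mm and 8.59 degrees, less where a joint would pass 70% of its speed; a pose out of reach is approached as far as the arm can. A call with a number of a shift or a turn outside -1 to 1 is refused whole. A call with a gripper value outside its range is refused whole. "grip" is the closure, from 0 (fully open) to 1 (shut), set as the call begins (left out, the last holds). The fingers move at their own pace and stop on an object; "squeeze" is the grip in N (left out, the last holds). Time passes only in rows, so rows that do not move let the fingers close. It gives the time, the measured TCP pose, the force and the opening at its end, in the units of the state.
- ctrl.sense(): the state, without advancing time (a new reading comes with each control period).
- cams.capture(name): name is "scene" or "top" or "wrist"; returns the picture (400x640x3 uint8, red, green, blue); there is no depth.
- cams.camera_info(name): a dict with "fx", "fy", "cx", "cy" (pixels), "xyz" and "attitude" of the camera in the world. Camera axes: x right, y up, looking along -z (the intrinsics and any distortion apply to the point x, -y, -z); pixel columns grow to the right and rows downward; lengths in mm; the calibration is good to about 2 mm. A picture is of the moment at which its call begins: read the wrist's pose just before it. camera_info takes no time and is no camera call; for the wrist camera it gives the pose at the moment of the call.
- ctrl.finish_job(): hands the job in, once; it reports no verdict.
Trained networks look in the newest picture that a camera, given by its name, has taken for a name from the list of things; names that differ only in an ending like _2 or _b are one class to them, and where a whole thing is asked for, a point or a joint stands for the part that bears it (a point fixed in the world has none). Each returns a list of dicts, best first, with "p" (0 to 1); they miss things now and then, are a little off and sometimes report something else, mostly with a low value. They report only what shows in the picture. A call takes as long as a camera call.
- cams.search_frame(camera, thing): "rect" ([centre column, centre row, width, height] in pixels, round what is visible of it).
- cams.tip_of(camera, thing): "pixel" ([column, row] in pixels: a listed point, or the origin of a listed thing).
The state is a dict: "time_s": time; "joints": joint angles; "dq": joint speeds; "tau": joint torques, N m; "eef_pos": TCP position; "ee_rot": TCP orientation; "force": force on the tool from outside, world axes, zero at the start; "wrist_torque": the same for the moment, N m; "grip_width": opening from 0.0 (shut) to 1.0 (fully open).
Only numpy, scipy, OpenCV 4.12 (cv2) and the standard library are available. Lean on these libraries where they do the work, as an engineer would, in place of code of your own. Each camera call takes 0.05 s, during which the arm holds its last target.

TASK

Load the small blood reader on the table: pick up the cartridge with the violet top and seat it in the reader's pocket, top side up, flat on the pocket floor and square with its walls (either way round will do), and let go. Leave the green-topped and orange-topped cartridges standing where they are.

Things in the scene. Friction and masses are not known exactly. Their poses are not given: they have to be found in the camera images.
- violet_cartridge_center (a point): centre (half-way up, 25 mm above its underside) of the cartridge with the violet top: the one to load; white upright-edged block 90 mm long (x) by 44 mm wide (y) by 50 mm high (z), with a coloured top; 0.10 to 0.20 kg, standing loose on the table, top up. Grip it across its width at mid-length, at half height or a little above
- green_cartridge_center (a point): centre (half-way up, 25 mm above its underside) of the cartridge with the green top: not to be moved; white upright-edged block 90 mm long (x) by 44 mm wide (y) by 50 mm high (z), with a coloured top; 0.10 to 0.20 kg, standing loose on the table, top up
- orange_cartridge_center (a point): centre (half-way up, 25 mm above its underside) of the cartridge with the orange top: not to be moved; white upright-edged block 90 mm long (x) by 44 mm wide (y) by 50 mm high (z), with a coloured top; 0.10 to 0.20 kg, standing loose on the table, top up
- pocket_floor (a point): centre of the pocket's floor, 16 mm above the table; x along the pocket (to the console), y across, z up. Pocket 98 x 52 mm at the floor (4 mm clearance round a cartridge), 14 mm deep; its upper 9 mm flare to 110 x 64 mm. Mid-way along both long walls a 54 mm wide cut-out, down to the floor and open to the side, leaves room for fingers. A seated cartridge's centre is 25 mm above this point
- reader: the reader, a low white and grey unit 220 mm long (x) x 130 mm wide (y), fixed to the table; origin at the centre of its underside, x toward its far end. Deck 30 mm high with the violet-rimmed pocket in its near part (pocket centre at x = -35 mm, y = 0); console with a dark blank screen, 52 mm high, on its far part (x over 52 mm)

How it is judged:
By the outcome, as a careful person would: the job done as asked, in the order asked, and still so for the second after the job is handed in, with the robot touching nothing.
It also fails if it takes over 32 s, if anything falls off the work surface, if the arm or the gripper's body presses on something with over 40 N, if the wrist force passes 120 N, or if a joint passes its speed limit or range.

## Working session

There is one attempt and no reset: what is moved stays moved. The work goes in short steps, Python scripts to look and compute and a tool call to move; the robot and the scene stay as the last step left them, time stands still between calls to the robot, and variables do not carry over. Pictures are saved under pics/ and viewed, and the job is handed in when it is done.

Besides the shell and the picture viewer there is one more tool, called after ">>>" in YAML: its name, and indented under it one key for each argument. play_rows: Moves the arm, as the interface text tells. Its arguments: {"type":"object","properties":{"steps":{"type":"array"},"grip":{"type":"number"},"squeeze":{"type":"number"}},"required":["steps"]}

```bash
ls; mkdir -p pics
python3 - <<'E'
from rig import ctrl,cams
import cv2
s=ctrl.sense(); print(s)
for n in ["scene","top","wrist"]:
    im=cams.capture(n); cv2.imwrite(f"pics/{n}0.png",im[:,:,::-1]); print(n,cams.camera_info(n))
    for t in ["violet_cartridge_center","green_cartridge_center","orange_cartridge_center","pocket_floor","reader"]:
        print(t,cams.tip_of(n,t)[:3])
print(ctrl.sense()["time_s"])
E
```

```text
pics
{'time_s': 0.0, 'joints': array([ 9.12583802e-01,  3.13417823e-01,  1.49845011e+00,  1.86840954e-05,
        1.33099314e+00, -2.23413422e-01]), 'dq': array([ 1.95617960e-03,  3.73015773e-04,  7.16091159e-04, -9.97036905e-04,
       -2.77894754e-05,  1.38348037e-03]), 'tau': array([-1.89510814e-03, -4.12266862e+01, -2.59742725e+01, -3.02920589e-04,
        4.17199277e-03, -1.86236605e-06]), 'eef_pos': array([220.99476808, 475.93411746, 230.74663638]), 'ee_rot': array([ 2.05700059e-04,  8.42980329e-01,  5.37944015e-01, -5.99993078e-04]), 'force': array([ 0.60390365,  0.71187274, -0.00839601]), 'wrist_torque': array([0.01872372, 0.03886361, 0.00888664]), 'grip_width': 0.9990690314494394}
scene {'fx': 419.56910269847356, 'fy': 419.56910269847356, 'cx': 320.23544339717347, 'cy': 185.09018209259196, 'xyz': array([ 145.68541848, -816.32342307,  744.70473044]), 'attitude': array([ 0.87972067,  0.4229499 , -0.08834141, -0.19849612])}
violet_cartridge_center [{'pixel': [299.4, 221.2], 'p': 0.63}]
green_cartridge_center [{'pixel': [335.3, 271.9], 'p': 0.67}]
orange_cartridge_center [{'pixe
[... 304 characters left out ...]
de': array([ 0.71067464,  0.06575098, -0.06282017, -0.6976188 ])}
violet_cartridge_center [{'pixel': [366.4, 236.6], 'p': 0.69}]
green_cartridge_center [{'pixel': [437.6, 235.9], 'p': 0.91}]
orange_cartridge_center [{'pixel': [395.6, 173.7], 'p': 0.86}]
pocket_floor [{'pixel': [238.1, 229.5], 'p': 0.75}]
reader [{'pixel': [234.0, 218.1], 'p': 0.67}]
wrist {'fx': 302.3903612574979, 'fy': 302.3903612574979, 'cx': 315.7335567214132, 'cy': 203.52303622174495, 'xyz': array([146.6214761 , 512.00714839, 372.94825576]), 'attitude': array([ 0.83220558, -0.13557304, -0.08670893,  0.53059907])}
violet_cartridge_center []
green_cartridge_center []
orange_cartridge_center []
pocket_floor []
reader []
0.9
```

View pics/scene0.png

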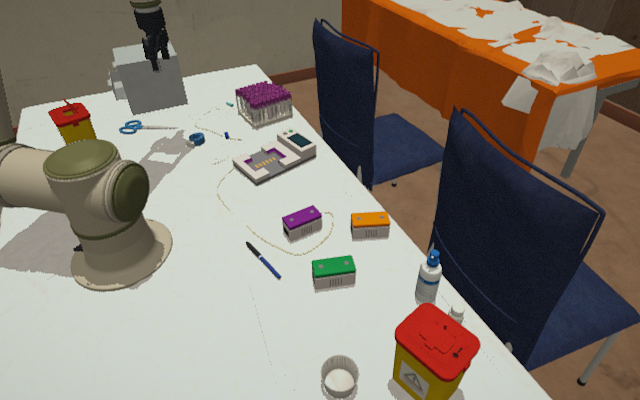

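View pics/top0.png

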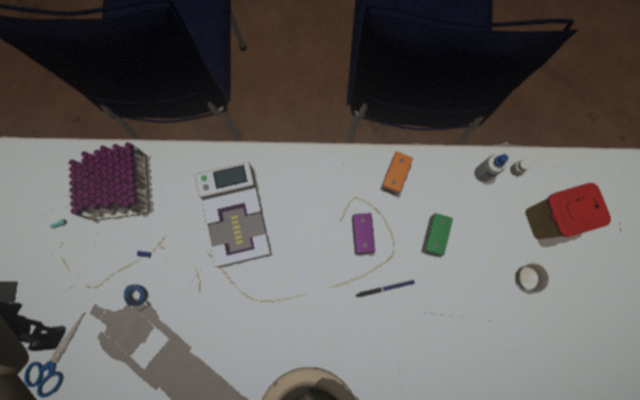

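```bash
cat > h.py <<'E'
import numpy as np
from scipy.spatial.transform import Rotation as R
def q2R(q): return R.from_quat([q[1],q[2],q[3],q[0]])
def ray(info,p):
    d=np.array([(p[0]-info['cx'])/info['fx'],-(p[1]-info['cy'])/info['fy'],-1.])
    return np.array(info['xyz']),q2R(info['attitude']).apply(d/np.linalg.norm(d))
def onz(info,p,z):
    o,d=ray(info,p); return o+d*(z-o[2])/d[2]
def tri(rs):
    A=0;b=0
    for o,d in rs:
        P=np.eye(3)-np.outer(d,d);A=A+P;b=b+P@o
    x=np.linalg.solve(A,b); return x,[np.linalg.norm((np.eye(3)-np.outer(d,d))@(x-o)) for o,d in rs]
def proj(info,X):
    c=q2R(info['attitude']).inv().apply(np.atleast_2d(X)-info['xyz'])
    return np.c_[info['cx']+info['fx']*c[:,0]/-c[:,2],info['cy']-info['fy']*c[:,1]/-c[:,2]]
E
python3 - <<'E'
from rig import cams
from h import *
S=cams.camera_info('scene');T=cams.camera_info('top')
for n,a,b in [('v',[299.4,221.2],[366.4,236.6]),('g',[335.3,271.9],[437.6,235.9]),('o',[371.9,229.1],[395.6,173.7]),('p',[266.2,162.1],[238.1,229.5]),('r',[274.5,162.9],[234,218.1])]:
    x,r=tri([ray(S,a),ray(T,b)]);print(n,x.round(1),np.round(r,1))
E
```

```text
v [ 405.5 -123.4   40.1] [0.8 0.8]
g [ 415.3 -290.2   26.8] [2.7 2.7]
o [ 565.  -197.     9.3] [1.3 1.3]
p [421.1 174.4  18.7] [1.1 1.1]
r [451.2 189.9  -3.8] [1. 1.]
```

The scene view shows violet at about (302,220), orange (370,223), green (334,270) and the reader near (275,157). The top view shows violet at (364,234), green (438,235), orange (397,173) and the pocket near (237,229). The networks' points agree with this to a few pixels. Next I'll segment the outlines for accurate poses.

Run:
```python
from rig import cams
from h import *
import cv2
S=cams.camera_info('scene');T=cams.camera_info('top')
for n,I in [('top',T),('scene',S)]:
    im=cv2.imread(f'pics/{n}0.png');h=cv2.cvtColor(im,cv2.COLOR_BGR2HSV)
    for nm,lo,hi in [('violet',(130,80,50),(160,255,255)),('green',(50,90,40),(85,255,255)),('orange',(8,150,120),(22,255,255))]:
        m=cv2.inRange(h,lo,hi)
        N,L,st,c=cv2.connectedComponentsWithStats(m)
        for i in range(1,N):
            if st[i,4]>80 and st[i,4]<2000:
                pts=np.argwhere(L==i)[:,::-1].astype(float)
                W=np.array([onz(I,p,50)[:2] for p in pts]).astype(np.float32)
                r=cv2.minAreaRect(W)
                print(n,nm,st[i],c[i].round(1),'z50 centre',onz(I,c[i],50)[:2].round(1),'rect',np.round(r[0],1),np.round(r[1],1),round(r[2],1))
im=cv2.imread('pics/top0.png');a=cv2.resize(im[150:280,180:300],None,fx=5,fy=5,interpolation=cv2.INTER_CUBIC);cv2.imwrite('pics/topr.png',a[:600])
im=cv2.imread('pics/scene0.png');a=cv2.resize(im[110:250,210:330],None,fx=5,fy=4.2,interpolation=cv2.INTER_CUBIC);cv2.imwrite('pics/scr.png',a[:600])
```

```text
top violet [353 214  21  39 632] [363.2 233.2] z50 centre [ 412.7 -115.4] rect [ 413.2 -115.6] [86.  40.8] 5.8
top green [426 215  26  40 617] [438.3 234.1] z50 centre [ 413.9 -285.5] rect [ 414.3 -285.3] [40.3 85.4] 74.5
top orange [384 153  28  38 560] [397.3 171.5] z50 centre [ 558.5 -194.1] rect [ 558.3 -194.1] [40.  85.9] 68.6
scene violet [236  81  55  28 877] [262.7  93.9] z50 centre [540.4 540.3] rect [544.2 545.5] [165.6 178.5] 10.6
scene violet [282 206  39  24 474] [301.3 217.4] z50 centre [ 410.3 -122.7] rect [ 411.8 -122. ] [89.9 47.2] 5.6
scene green [312 256  44  22 681] [332.9 266.3] z50 centre [ 411.4 -291.8] rect [ 412.2 -291.1] [47.  88.4] 74.6
scene orange [475   7  18  11  87] [482.5  11.9] z50 centre [1910.1  927.5] rect [1915.1  921.7] [176.2  85.8] 51.6
scene orange [514  26  27  18 270] [526.7  34.8] z50 centre [1849.4  563. ] rect [1858.9  576.8] [288.  96.] 34.9
scene orange [351 211  39  16 468] [369.7 218.9] z50 centre [ 556.  -199.2] rect [ 556.9 -198.8] [46.1 90.8] 69.7
```

View pics/topr.png

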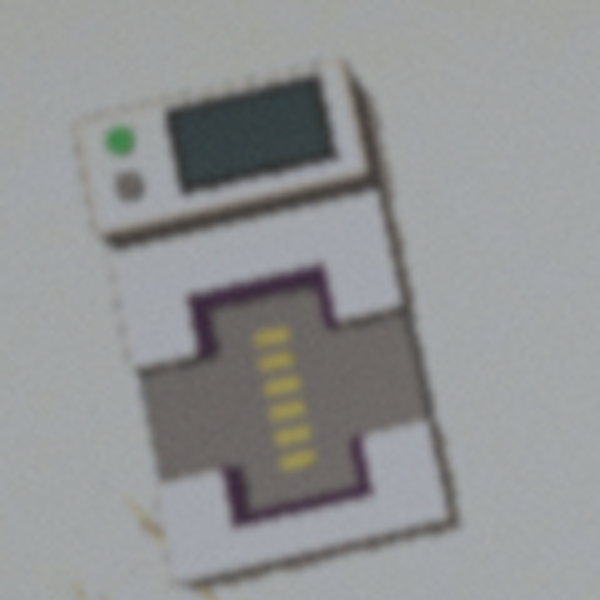

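View pics/wrist0.png

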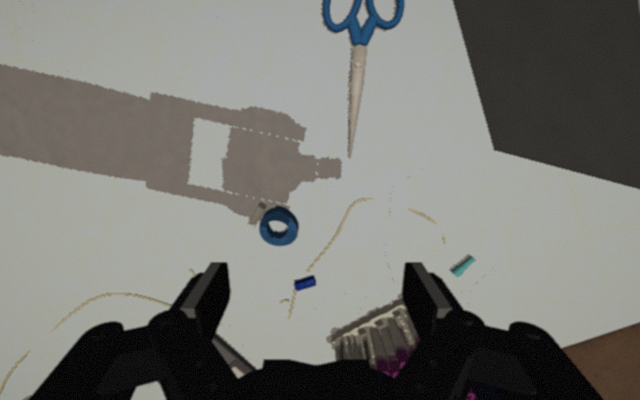

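```bash
cat >> h.py <<'E'
def plan(p0,q0,p1,yaw,n=None):
    """to position p1, tool down with tool x at world yaw; prints rows (shift in pre-turn frame)"""
    R0=q2R(q0); c,s=np.cos(yaw),np.sin(yaw)
    R1=R.from_matrix(np.array([[c,s,0],[s,-c,0],[0,0,-1]]).astype(float))
    rv=(R0.inv()*R1).as_rotvec(degrees=True); d=np.array(p1)-p0
    m=n or int(max(np.ceil(np.linalg.norm(d)/45),np.ceil(np.linalg.norm(rv)/8.4),1))
    print('dist',d.round(1),'rotvec',rv.round(2),'rows',m)
    Rk=R0;rows=[]
    for k in range(m):
        rows.append([(Rk.inv().apply(d/m)/750).round(4).tolist(),(rv/m/45).round(4).tolist()])
        Rk=Rk*R.from_rotvec(rv/m,degrees=True)
    print(rows)
E
python3 - <<'E'
from rig import ctrl,cams
from h import *
s=ctrl.sense();Rt=q2R(s['ee_rot']);I=cams.camera_info('wrist')
print(Rt.as_matrix().round(3))
print('cam off tool',Rt.inv().apply(I['xyz']-s['eef_pos']),'look',Rt.inv().apply(q2R(I['attitude']).apply([0,0,-1])))
print('tool x yaw',np.degrees(np.arctan2(*Rt.apply([1,0,0])[1::-1])), 'tcp px',proj(I,s['eef_pos']))
for y in (95.7,-84.3): plan(s['eef_pos'],s['ee_rot'],[412,-116,200],np.radians(y))
E
```

```text
[[ 0.421  0.907 -0.   ]
 [ 0.907 -0.421 -0.   ]
 [-0.    -0.    -1.   ]]
cam off tool [   1.12190437  -82.70862165 -141.67471888] look [2.72216601e-04 3.17698311e-01 9.48191810e-01]
tool x yaw 65.08571194384221 tcp px [[313.59086067 266.43473705]]
dist [ 190.8 -592.1  -31.3] rotvec [ -0.     0.   -30.61] rows 14
[[[-0.0435, 0.0402, 0.003], [-0.0, 0.0, -0.0486]], [[-0.045, 0.0386, 0.003], [-0.0, 0.0, -0.0486]], [[-0.0464, 0.0368, 0.003], [-0.0, 0.0, -0.0486]], [[-0.0478, 0.035, 0.003], [-0.0, 0.0, -0.0486]], [[-0.0491, 0.0332, 0.003], [-0.0, 0.0, -0.0486]], [[-0.0503, 0.0313, 0.003], [-0.0, 0.0, -0.0486]], [[-0.0515, 0.0293, 0.003], [-0.0, 0.0, -0.0486]], [[-0.0526, 0.0273, 0.003], [-0.0, 0.0, -0.0486]], [[-0.0536, 0.0253, 0.003], [-0.0, 0.0, -0.0486]], [[-0.0545, 0.0232, 0.003], [-0.0, 0.0, -0.0486]], [[-0.0553, 0.0211, 0.003], [-0.0, 0.0, -0.0486]], [[-0.0561, 0.019, 0.003], [-0.0, 0.0, -0.0486]], [[-0.0568, 0.0169, 0.003], [-0.0, 0.0, -0.0486]], [[-0.0574, 0.0147, 0.003], [-0.0, 0.0, -0.0486]]]
dist [ 190.8 -592.1  -31.3] rotvec [  0.     0.   149.39] rows 18
[[[-0.0338, 0.0313, 0.0023], [0.0, 0.0, 0.1844]], [[-0.029, 0.0359, 0.0023], [0.0, 0.0, 0.1844]], [[-0.0235, 0.0397, 0.0023], [0.0, 0.0, 0.1844]], [[-0.0175, 0.0426, 0.0023], [0.0, 0.0, 0.1844]], [[-0.0112, 0.0447, 0.0023], [0.0, 0.0, 0.1844]], [[-0.0046, 0.0459, 0.0023], [0.0, 0.0, 0.1844]], [[0.0021, 0.046, 0.0023], [0.0, 0.0, 0.1844]], [[0.0087, 0.0453, 0.0023], [0.0, 0.0, 0.1844]], [[0.0151, 0.0435, 0.0023], [0.0, 0.0, 0.1844]], [[0.0213, 0.0409, 0.0023], [0.0, 0.0, 0.1844]], [[0.0269, 0.0374, 0.0023], [0.0, 0.0, 0.1844]], [[0.0321, 0.0331, 0.0023], [0.0, 0.0, 0.1844]], [[0.0365, 0.0281, 0.0023], [0.0, 0.0, 0.1844]], [[0.0402, 0.0226, 0.0023], [0.0, 0.0, 0.1844]], [[0.043, 0.0165, 0.0023], [0.0, 0.0, 0.1844]], [[0.045, 0.0102, 0.0023], [0.0, 0.0, 0.1844]], [[0.0459, 0.0036, 0.0023], [0.0, 0.0, 0.1844]], [[0.046, -0.0031, 0.0023], [0.0, 0.0, 0.1844]]]
```

Run:
```python
from rig import ctrl
from h import *
s=ctrl.sense()
plan(s['eef_pos'],s['ee_rot'],[380,165,231],np.radians(101.8))
```

```text
dist [ 1.588e+02 -3.111e+02 -3.000e-01] rotvec [ -0.     0.   -36.71] rows 8
[[[-0.0359, 0.0459, 0.0], [-0.0, 0.0, -0.102]], [[-0.0394, 0.0428, 0.0], [-0.0, 0.0, -0.102]], [[-0.0427, 0.0395, 0.0], [-0.0, 0.0, -0.102]], [[-0.0458, 0.036, 0.0], [-0.0, 0.0, -0.102]], [[-0.0485, 0.0322, 0.0], [-0.0, 0.0, -0.102]], [[-0.0509, 0.0282, 0.0], [-0.0, 0.0, -0.102]], [[-0.053, 0.0241, 0.0], [-0.0, 0.0, -0.102]], [[-0.0548, 0.0198, 0.0], [-0.0, 0.0, -0.102]]]
```

>>> play_rows:
  steps:
    - [[-0.036, 0.046, 0], [0, 0, -0.102]]
    - [[-0.039, 0.043, 0], [0, 0, -0.102]]
    - [[-0.043, 0.04, 0], [0, 0, -0.102]]
    - [[-0.046, 0.036, 0], [0, 0, -0.102]]
    - [[-0.049, 0.032, 0], [0, 0, -0.102]]
    - [[-0.051, 0.028, 0], [0, 0, -0.102]]
    - [[-0.053, 0.024, 0], [0, 0, -0.102]]
    - [[-0.055, 0.02, 0], [0, 0, -0.102]]
    - [[0, 0, 0], [0, 0, 0]]
    - [[0, 0, 0], [0, 0, 0]]
  grip: 0

```text
time_s: 1.9
eef_pos: [380.5, 163.6, 231.3]
ee_rot: [-0.0, 0.632, 0.775, 0.0]
force: [-0.3, -0.5, 0.3]
grip_width: 0.999
```

Run:
```python
from rig import ctrl,cams
import cv2
from h import *
s=ctrl.sense(); print(s['time_s'],s['eef_pos'],s['dq'].round(3),s['joints'].round(2))
import json
I=cams.camera_info('wrist');im=cams.capture('wrist');cv2.imwrite('pics/w1.png',im[:,:,::-1])
json.dump({k:(v.tolist() if hasattr(v,'tolist') else v) for k,v in I.items()},open('w1.json','w'))
print(cams.tip_of('wrist','pocket_floor'),cams.tip_of('wrist','reader'))
p=cams.tip_of('wrist','pocket_floor')
if p: print(onz(I,p[0]['pixel'],16))
plan(s['eef_pos'],s['ee_rot'],[370,-118,231],np.radians(95.7))
```

```text
1.9 [380.52134641 163.61980583 231.32494483] [ 0.049 -0.003  0.004  0.001 -0.001  0.012] [ 0.12  0.06  1.8   0.    1.28 -1.65]
[{'pixel': [319.4, 207.4], 'p': 0.81}] []
[421.35841883 178.36627455  16.        ]
dist [ -10.5 -281.6   -0.3] rotvec [-0.   -0.01  5.95] rows 7
[[[-0.0521, -0.0128, 0.0001], [-0.0, -0.0, 0.0189]], [[-0.0523, -0.012, 0.0001], [-0.0, -0.0, 0.0189]], [[-0.0525, -0.0112, 0.0001], [-0.0, -0.0, 0.0189]], [[-0.0527, -0.0105, 0.0001], [-0.0, -0.0, 0.0189]], [[-0.0528, -0.0097, 0.0001], [-0.0, -0.0, 0.0189]], [[-0.0529, -0.0089, 0.0001], [-0.0, -0.0, 0.0189]], [[-0.0531, -0.0081, 0.0001], [-0.0, -0.0, 0.0189]]]
```

View pics/w1.png

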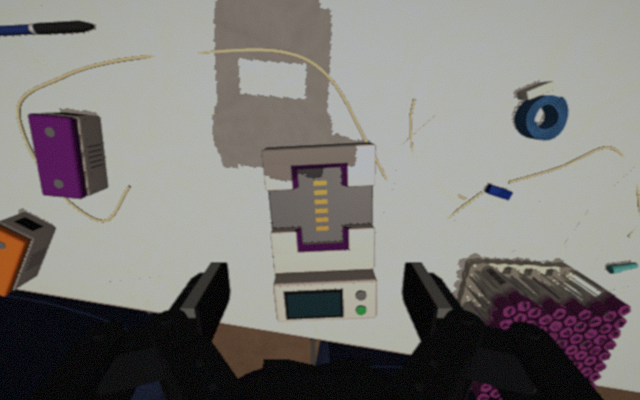

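The wrist view shows the pocket centre at about (320,207), the console at (325,298), the violet cartridge on the left at (62,155) and the orange one at (20,250). The network's pocket point matches. Next I'll move over the violet cartridge.

>>> play_rows:
  steps:
    - [[-0.052, -0.013, 0], [0, 0, 0.019]]
    - [[-0.052, -0.012, 0], [0, 0, 0.019]]
    - [[-0.053, -0.011, 0], [0, 0, 0.019]]
    - [[-0.053, -0.01, 0], [0, 0, 0.019]]
    - [[-0.053, -0.01, 0], [0, 0, 0.019]]
    - [[-0.053, -0.009, 0], [0, 0, 0.019]]
    - [[-0.053, -0.008, 0], [0, 0, 0.019]]
    - [[0, 0, 0], [0, 0, 0]]
    - [[0, 0, 0], [0, 0, 0]]
    - [[0, 0, 0], [0, 0, 0]]

```text
time_s: 3.1
eef_pos: [370.9, -116.7, 231.3]
ee_rot: [-0.0, 0.67, 0.743, 0.0]
force: [-0.7, 0.1, 0.1]
grip_width: 1.0
```

Run:
```python
from rig import ctrl,cams
import cv2,json
from h import *
s=ctrl.sense(); print(s['time_s'],s['eef_pos'],s['dq'].round(3))
I=cams.camera_info('wrist');im=cams.capture('wrist');cv2.imwrite('pics/w2.png',im[:,:,::-1])
json.dump({k:(v.tolist() if hasattr(v,'tolist') else v) for k,v in I.items()},open('w2.json','w'))
print(cams.tip_of('wrist','violet_cartridge_center'),cams.tip_of('wrist','pocket_floor'))
for n in ('w1','w2'):
    J=json.load(open(n+'.json'));b=cv2.imread(f'pics/{n}.png')
    h=cv2.cvtColor(b,cv2.COLOR_BGR2HSV);m=cv2.inRange(h,(130,80,40),(160,255,255))
    N,L,st,c=cv2.connectedComponentsWithStats(m)
    for i in range(1,N):
        if st[i,4]>400:
            pts=np.argwhere(L==i)[:,::-1].astype(float)
            W=np.array([onz(J,p,50)[:2] for p in pts]).astype(np.float32);r=cv2.minAreaRect(W)
            print(n,st[i],c[i].round(1),onz(J,c[i],50)[:2].round(1),np.round(r[0],1),np.round(r[1],1),round(r[2],1))
```

```text
3.1 [ 370.85648981 -116.68649645  231.30299569] [ 0.009 -0.003 -0.    -0.002 -0.003 -0.002]
[{'pixel': [314.0, 207.8], 'p': 0.66}] [{'pixel': [537.7, 232.1], 'p': 0.77}]
w1 [  29  114   54   84 3192] [ 56.2 155. ] [ 408.3 -112.1] [ 410.5 -111.8] [87.9 44.8] 5.6
w1 [296 227  53  24 481] [323.  243.1] [452.5 188.8] [447.6 187. ] [28.2 60.4] 14.3
w1 [ 489  292  141   96 3742] [568.7 329.9] [510.7 530.6] [502.5 531.5] [214.5 115.9] 68.6
w2 [ 294  177   37   73 2489] [311.7 212.8] [ 408.4 -115.8] [ 410.5 -115.6] [87.6 41. ] 5.4
w2 [519 251  52  28 516] [549.  267.9] [449.8 177.7] [445.8 170.1] [30.8 58.7] 14.9
```

View pics/w2.png

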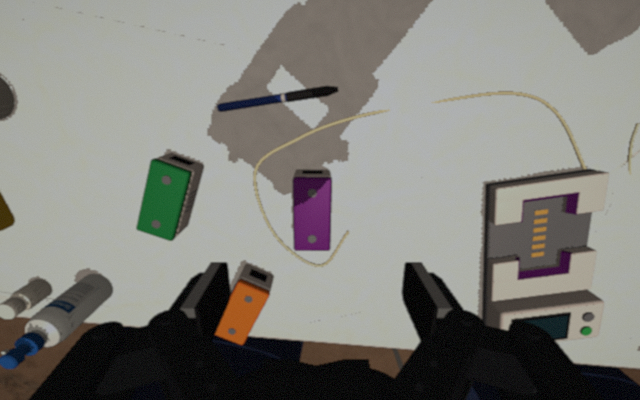

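Run:
```python
import cv2,numpy as np
a=cv2.imread('pics/w1.png');b=cv2.imread('pics/w2.png')
def z(im,x0,y0,w,h,f): return cv2.resize(im[y0:y0+h,x0:x0+w],None,fx=f,fy=f,interpolation=cv2.INTER_CUBIC)
cv2.imwrite('pics/z1.png',z(a,250,130,140,100,5)) 
cv2.imwrite('pics/z1b.png',np.hstack([z(a,15,100,70,110,5),z(b,275,160,80,110,5)]))
cv2.imwrite('pics/z2.png',z(b,470,160,150,110,5))
```

```text
(no output)
```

View pics/z1.png

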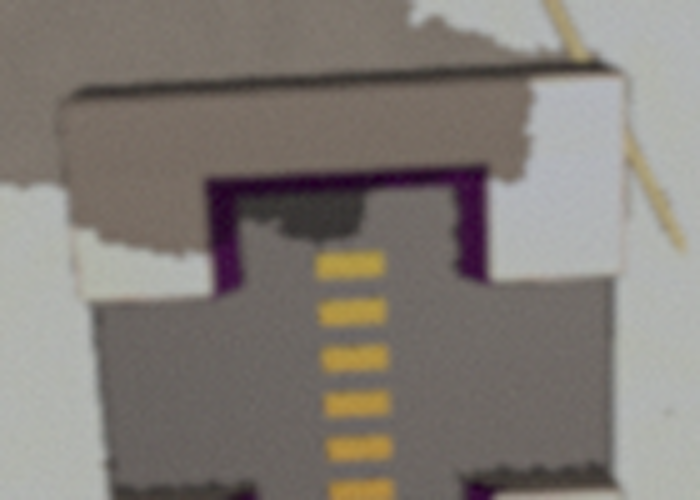

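View pics/z1b.png

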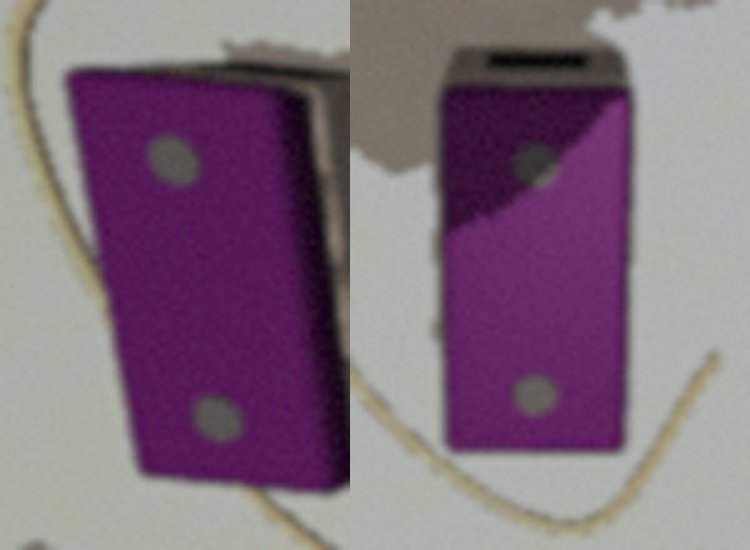

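View pics/z2.png

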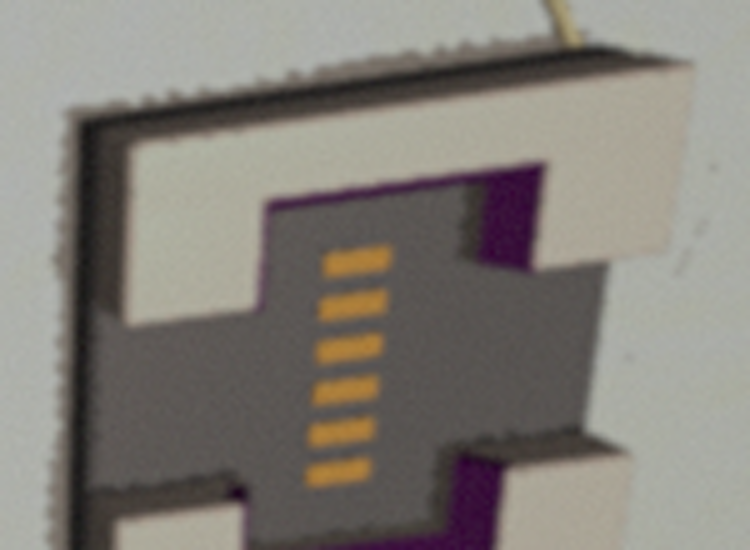

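```bash
python3 - <<'E'
import cv2,json
from h import *
A=json.load(open('w1.json'));B=json.load(open('w2.json'))
f=lambda p,x,y:[(p[0]+.5)/5-.5+x,(p[1]+.5)/5-.5+y]
P={}
P['dot1']=(f((174,160),15,100),f((536-350,165),275,160))
P['dot2']=(f((218,418),15,100),f((535-350,396),275,160))
P['strip1']=(f((350,266),250,130),f((358,261),470,160))
P['strip6']=(f((360,490),250,130),f((339,472),470,160))
P['strip5']=(f((360,448),250,130),f((342,432),470,160))
P['rimNL']=(f((208,182),250,130),f((266,203),470,160))
P['rimNR']=(f((486,167),250,130),f((545,165),470,160))
P['deckL']=(f((68,100),250,130),f((130,145),470,160))
P['deckR']=(f((628,72),250,130),f((693,62),470,160))
X={}
for k,(a,b) in P.items():
    x,r=tri([ray(A,a),ray(B,b)]);X[k]=x;print(k,np.round(a,1),np.round(b,1),x.round(1),'res',np.round(r[0],1))
z={'d':50,'s':16,'r':30}
for k,(a,b) in P.items():
    h=50 if k[:3]=='dot' else 16 if k[:3]=='str' else 30
    print(k,'fixed z',onz(A,a,h)[:2].round(1),onz(B,b,h)[:2].round(1))
def ang(a,b): d=X[b]-X[a]; return np.degrees(np.arctan2(d[1],d[0])).round(2),np.linalg.norm(d).round(1)
print(ang('dot1','dot2'),ang('rimNR','rimNL'),ang('deckR','deckL'),ang('strip1','strip6'))
E
python3 - <<'E'
import cv2
b=cv2.imread('pics/w1.png')
cv2.imwrite('pics/z3.png',cv2.resize(b[215:325,255:395],None,fx=5,fy=5,interpolation=cv2.INTER_CUBIC))
E
```

```text
dot1 [ 49.4 131.6] [311.8 192.6] [ 384.7 -118.    49.2] res 0.1
dot2 [ 58.2 183.2] [311.6 238.8] [ 440.7 -112.7   49.3] res 0.4
strip1 [319.6 182.8] [541.2 211.8] [390.2 172.1  15.8] res 0.1
strip6 [321.6 227.6] [537.4 254. ] [447.7 186.7  16.3] res 0.2
strip5 [321.6 219.2] [538. 246.] [436.8 184.4  15.3] res 0.2
rimNL [291.2 166. ] [522.8 200.2] [374.4 135.1  27.9] res 0.2
rimNR [346.8 163. ] [578.6 192.6] [358.  197.   29.1] res 0.3
deckL [263.2 149.6] [495.6 188.6] [363.5 100.2  25.1] res 0.9
deckR [375.2 144. ] [608.2 172. ] [330.7 223.7  27.2] res 0.2
dot1 fixed z [ 384.4 -117.4] [ 384.5 -118.1]
dot2 fixed z [ 440. -112.] [ 440.7 -112.7]
strip1 fixed z [390.3 172.1] [390.1 171.9]
strip6 fixed z [447.6 186.7] [448.1 187. ]
strip5 fixed z [436.3 184.3] [436.7 183.9]
rimNL fixed z [373.8 135.1] [374.1 133.5]
rimNR fixed z [357.6 196.9] [358.1 196.2]
deckL fixed z [361.7 100.9] [363.4  97.1]
deckR fixed z [330.2 223.1] [330.6 220.9]
(np.float64(5.45), np.float64(56.2)) (np.float64(-75.18), np.float64(64.1)) (np.float64(-75.13), np.float64(127.8)) (np.float64(14.23), np.float64(59.3))
```

View pics/z3.png

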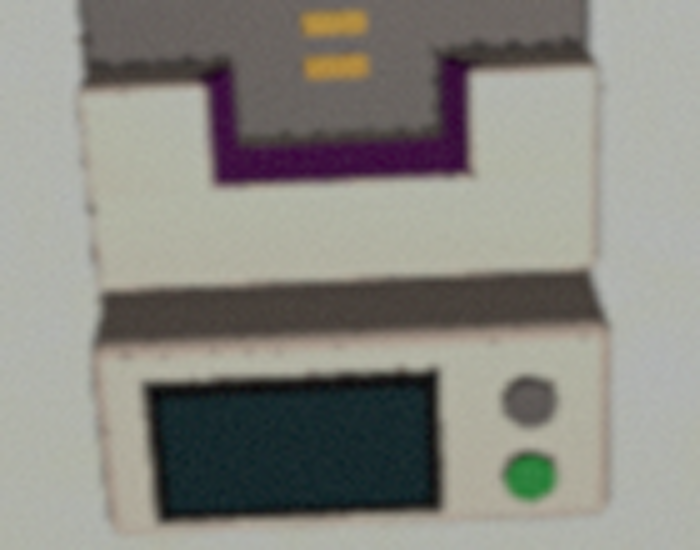

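Run:
```python
import json
from h import *
A=json.load(open('w1.json'));B=json.load(open('w2.json'))
f=lambda p,x,y:[(p[0]+.5)/5-.5+x,(p[1]+.5)/5-.5+y]
c=[onz(A,f(p,x,y),30)[:2] for p,x,y in [((208,182),250,130),((486,167),250,130),((216,184),255,215),((470,174),255,215)]]
c=np.array(c);print(c.round(1),'centre',c.mean(0).round(1),'len',np.linalg.norm(c[2]-c[0]),np.linalg.norm(c[3]-c[1]))
d=c[2]+c[3]-c[0]-c[1];print('yaw',np.degrees(np.arctan2(d[1],d[0])))
v=[onz(B,f(p,275,160),50)[:2] for p in [(444-350,87),(627-350,87),(447-350,451),(624-350,451)]]
v=np.array(v);print(v.round(1),v.mean(0).round(1),np.linalg.norm(v[2]-v[0]),np.linalg.norm(v[1]-v[0]))
d=v[2]+v[3]-v[0]-v[1];print('yaw',np.degrees(np.arctan2(d[1],d[0])))
v=[onz(A,f(p,15,100),50)[:2] for p in [(68,72),(305,92),(143,473),(335,490)]]
v=np.array(v);print(v.round(1),v.mean(0).round(1))
```

```text
[[373.8 135.1]
 [357.6 196.9]
 [479.7 162.5]
 [464.1 224.7]] centre [418.8 179.8] len 109.38317120653751 110.08521885329624
yaw 14.57695831215738
[[ 368.9 -139.8]
 [ 364.8 -100. ]
 [ 457.1 -132.1]
 [ 452.8  -90.3]] [ 410.9 -115.6] 88.56727344897885 40.047562890815755
yaw 5.646626007155258
[[ 370.5 -137.4]
 [ 364.9  -90. ]
 [ 456.4 -129.1]
 [ 451.9  -87.4]] [ 410.9 -111. ]
```

Run:
```python
from rig import ctrl
from h import *
s=ctrl.sense();print(s['eef_pos'])
plan(s['eef_pos'],s['ee_rot'],[411,-115.5,100],np.radians(95.5))
```

```text
[ 370.85744208 -116.86803737  231.35568265]
dist [  40.1    1.4 -131.4] rotvec [0.01 0.   0.45] rows 4
[[[-0.0009, 0.0134, 0.0438], [0.0, 0.0, 0.0025]], [[-0.0009, 0.0134, 0.0438], [0.0, 0.0, 0.0025]], [[-0.0009, 0.0134, 0.0438], [0.0, 0.0, 0.0025]], [[-0.0009, 0.0134, 0.0438], [0.0, 0.0, 0.0025]]]
```

>>> play_rows:
  steps:
    - [[-0.001, 0.0134, 0.044], [0, 0, 0.0025]]
    - [[-0.001, 0.0134, 0.044], [0, 0, 0.0025]]
    - [[-0.001, 0.0134, 0.044], [0, 0, 0.0025]]
    - [[-0.001, 0.0134, 0.044], [0, 0, 0.0025]]
    - [[0, 0, 0], [0, 0, 0]]
    - [[0, 0, 0], [0, 0, 0]]
    - [[0, 0, 0], [0, 0, 0]]

```text
time_s: 3.95
eef_pos: [411.5, -117.1, 101.0]
ee_rot: [0.001, 0.673, 0.74, 0.0]
force: [-0.2, -0.5, 0.2]
grip_width: 0.999
```

Run:
```python
from rig import ctrl,cams
from h import *
import cv2
s=ctrl.sense();print(s['time_s'],s['eef_pos'])
I=cams.camera_info('wrist');im=cams.capture('wrist')[:,:,::-1].copy()
c,sn=np.cos(np.radians(5.5)),np.sin(np.radians(5.5))
X=[[411+c*a-sn*b,-115.5+sn*a+c*b,50] for a,b in [(-45,-22),(45,-22),(45,22),(-45,22)]]
cv2.polylines(im,[proj(I,X).astype(np.int32)],True,(0,255,255),1)
cv2.imwrite('pics/w3.png',im)
plan(s['eef_pos'],s['ee_rot'],[411,-115.5,9],np.radians(95.5))
```

```text
3.95 [ 411.49714198 -117.14853427  100.96351849]
dist [ -0.5   1.6 -92. ] rotvec [ 0.12  0.09 -0.1 ] rows 3
[[[0.0008, -0.0002, 0.0409], [0.0009, 0.0007, -0.0007]], [[0.0008, -0.0002, 0.0409], [0.0009, 0.0007, -0.0007]], [[0.0008, -0.0002, 0.0409], [0.0009, 0.0007, -0.0007]]]
```

View pics/w3.png

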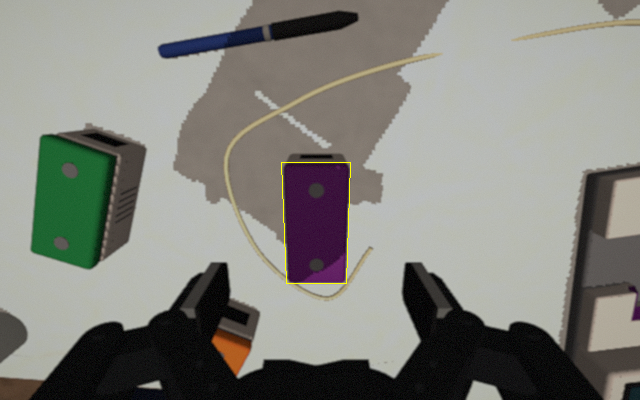

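The projected 90x44 outline sits on the violet top, from (282,162) to (350,283), so the pose is right. Descending to grasp.

>>> play_rows:
  steps:
    - [[0.001, 0, 0.04], [0, 0, 0]]
    - [[0.001, 0, 0.04], [0, 0, 0]]
    - [[0, 0, 0.03], [0, 0, 0]]
    - [[0, 0, 0.0125], [0, 0, 0]]
    - [[0, 0, 0], [0, 0, 0]]
    - [[0, 0, 0], [0, 0, 0]]

```text
time_s: 4.6
eef_pos: [411.6, -115.9, 8.6]
ee_rot: [0.001, 0.673, 0.739, 0.0]
force: [0.1, -0.6, 1.0]
grip_width: 1.0
```

>>> play_rows:
  steps:
    - [[0, 0, 0], [0, 0, 0]]
    - [[0, 0, 0], [0, 0, 0]]
    - [[0, 0, 0], [0, 0, 0]]
    - [[0, 0, 0], [0, 0, 0]]
    - [[0, 0, 0], [0, 0, 0]]
    - [[0, 0, 0], [0, 0, 0]]
    - [[0, 0, 0], [0, 0, 0]]
    - [[0, 0, 0], [0, 0, 0]]
  grip: 1
  squeeze: 40

```text
time_s: 5.4
eef_pos: [411.3, -115.7, 8.1]
ee_rot: [0.001, 0.673, 0.74, 0.0]
force: [-1.2, 0.7, 7.6]
grip_width: 0.51
```

>>> play_rows:
  steps:
    - [[0, 0, 0], [0, 0, 0]]
    - [[0, 0, 0], [0, 0, 0]]
    - [[0, 0, 0], [0, 0, 0]]

```text
time_s: 5.7
eef_pos: [411.3, -115.7, 8.1]
ee_rot: [0.001, 0.673, 0.74, 0.0]
force: [-1.6, -0.2, 7.7]
grip_width: 0.513
```

>>> play_rows:
  steps:
    - [[0, 0, -0.013], [0, 0, 0]]
    - [[0, 0, -0.04], [0, 0, 0]]
    - [[0, 0, -0.05], [0, 0, 0]]
    - [[0, 0, -0.05], [0, 0, 0]]
    - [[0, 0, -0.013], [0, 0, 0]]
    - [[0, 0, 0], [0, 0, 0]]

```text
time_s: 6.3
eef_pos: [411.2, -115.6, 133.1]
ee_rot: [0.001, 0.673, 0.739, 0.0]
force: [-0.2, 0.5, -2.1]
grip_width: 0.509
```

Run:
```python
from rig import ctrl
from h import *
s=ctrl.sense();print(s['eef_pos'],s['grip_width'],s['force'])
# cartridge offset in tool frame assumed at grasp: centre 411,-115.5 vs tcp 411.3,-115.7
plan(s['eef_pos'],s['ee_rot'],[418.8,179.8,130],np.radians(104.6))
```

```text
[ 411.22837943 -115.64252921  133.05684859] 0.5090324385572046 [-0.15383053  0.45663634 -2.05804833]
dist [  7.6 295.4  -3.1] rotvec [ 0.12  0.1  -9.22] rows 7
[[[0.0559, 0.0067, 0.0005], [0.0004, 0.0003, -0.0293]], [[0.0557, 0.008, 0.0005], [0.0004, 0.0003, -0.0293]], [[0.0555, 0.0093, 0.0005], [0.0004, 0.0003, -0.0293]], [[0.0553, 0.0105, 0.0005], [0.0004, 0.0003, -0.0293]], [[0.055, 0.0118, 0.0006], [0.0004, 0.0003, -0.0293]], [[0.0548, 0.0131, 0.0006], [0.0004, 0.0003, -0.0293]], [[0.0544, 0.0143, 0.0006], [0.0004, 0.0003, -0.0293]]]
```

>>> play_rows:
  steps:
    - [[0.028, 0.0033, 0], [0, 0, -0.015]]
    - [[0.028, 0.0033, 0], [0, 0, -0.0145]]
    - [[0.0557, 0.008, 0], [0, 0, -0.0293]]
    - [[0.0555, 0.0093, 0], [0, 0, -0.0293]]
    - [[0.0553, 0.0105, 0], [0, 0, -0.0293]]
    - [[0.055, 0.0118, 0], [0, 0, -0.0293]]
    - [[0.0548, 0.0131, 0], [0, 0, -0.0293]]
    - [[0.0272, 0.007, 0], [0, 0, -0.0145]]
    - [[0.0272, 0.007, 0], [0, 0, -0.015]]
    - [[0, 0, 0], [0, 0, 0]]
    - [[0, 0, 0], [0, 0, 0]]
    - [[0, 0, 0], [0, 0, 0]]
    - [[0, 0, 0], [0, 0, 0]]

```text
time_s: 7.6
eef_pos: [417.5, 179.2, 131.6]
ee_rot: [-0.0, 0.612, 0.791, -0.0]
force: [1.2, 0.1, -1.5]
grip_width: 0.509
```

Run:
```python
from rig import ctrl,cams
from h import *
import cv2,json
s=ctrl.sense();print(s['time_s'],s['eef_pos'],s['dq'].round(3),s['grip_width'])
I=cams.camera_info('wrist');im=cams.capture('wrist')[:,:,::-1].copy();cv2.imwrite('pics/w4raw.png',im)
json.dump({k:(v.tolist() if hasattr(v,'tolist') else v) for k,v in I.items()},open('w4.json','w'))
def rect(cx,cy,z,yaw,l,w):
    c,sn=np.cos(np.radians(yaw)),np.sin(np.radians(yaw))
    return [[cx+c*a-sn*b,cy+sn*a+c*b,z] for a,b in [(-l/2,-w/2),(l/2,-w/2),(l/2,w/2),(-l/2,w/2)]]
p=s['eef_pos'];Rt=q2R(s['ee_rot']);y=np.degrees(np.arctan2(*Rt.apply([1,0,0])[1::-1]))-90;print('yaw',y)
zt=p[2]+50-8.1
cv2.polylines(im,[proj(I,rect(p[0],p[1],zt,y,90,44)).astype(np.int32)],True,(0,255,255),1)
cv2.polylines(im,[proj(I,rect(418.8,179.8,30,14.6,110,64)).astype(np.int32)],True,(0,255,0),1)
cv2.imwrite('pics/w4.png',im)
plan(s['eef_pos'],s['ee_rot'],[418.8,179.8,60],np.radians(104.6))
```

```text
7.6 [417.53333065 179.21728515 131.58008991] [ 0.002 -0.003 -0.007  0.001 -0.     0.003] 0.5087351351042576
yaw 14.548831291778228
dist [  1.3   0.6 -71.6] rotvec [-0.04  0.   -0.05] rows 2
[[[0.0002, 0.001, 0.0477], [-0.0005, 0.0, -0.0006]], [[0.0002, 0.0009, 0.0477], [-0.0005, 0.0, -0.0006]]]
```

View pics/w4.png

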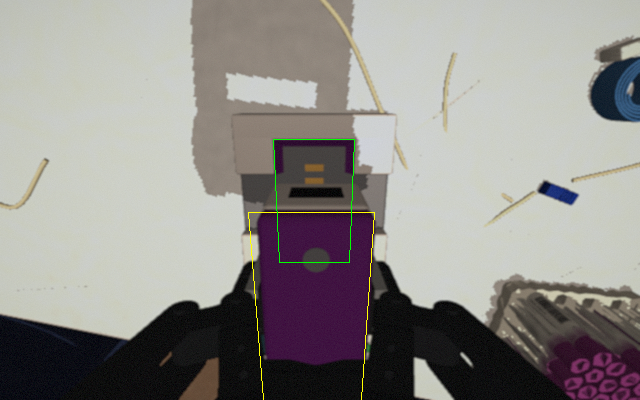

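Run:
```python
import cv2
b=cv2.imread('pics/w4raw.png')
cv2.imwrite('pics/z4.png',cv2.resize(cv2.convertScaleAbs(b[130:280,230:400],alpha=1.6),None,fx=4,fy=4,interpolation=cv2.INTER_CUBIC))
b=cv2.imread('pics/w3.png')
cv2.imwrite('pics/z4b.png',cv2.resize(cv2.convertScaleAbs(b[145:295,260:370],alpha=1.6),None,fx=4,fy=4,interpolation=cv2.INTER_CUBIC))
```

```text
(no output)
```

View pics/z4.png

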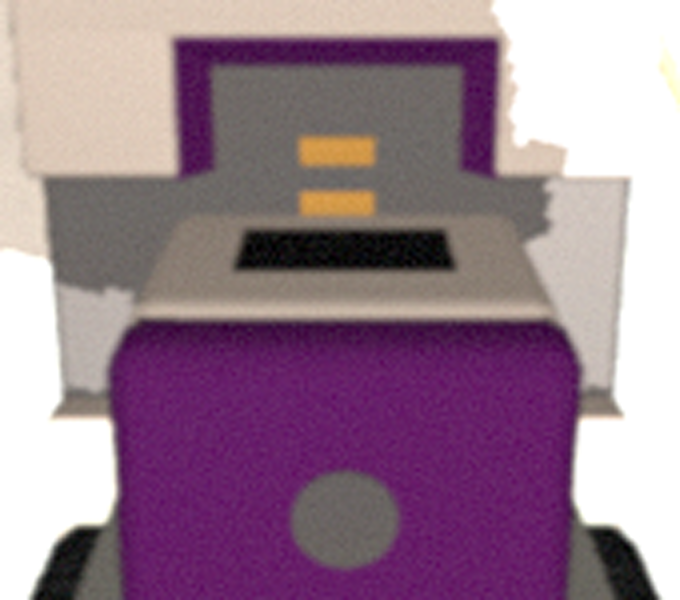

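View pics/z4b.png

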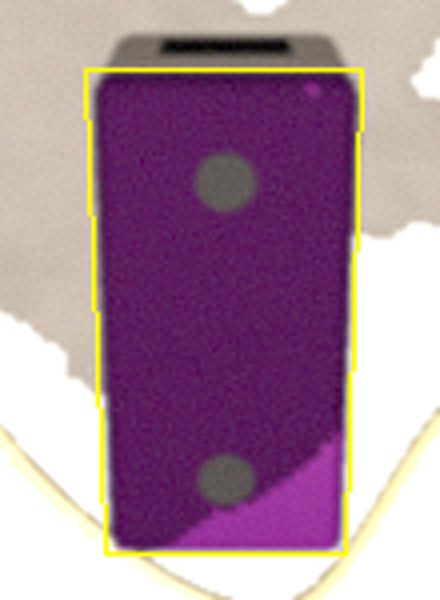

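Run:
```python
import json
from h import *
I=json.load(open('w4.json'))
yw=np.radians(95.5);g=lambda y:R.from_matrix([[np.cos(y),np.sin(y),0],[np.sin(y),-np.cos(y),0],[0,0,-1.]])
d=g(yw).inv().apply(np.array([384.7,-118.0,49.5])-[411.3,-115.7,8.1])
T=g(np.radians(104.55));p=np.array([417.5,179.2,131.6])
pr=proj(I,p+T.apply(d))[0];print('tool',d.round(1),'pred',pr,'obs 315.8 259.6')
m=onz(I,[315.8,259.6],(p+T.apply(d))[2]);print('shift tool',T.inv().apply(m-(p+T.apply(d))).round(1))
# bottom near edge corners obs (140/4..),slot etc: near-top edge
for q in ([345/4+230,320/4+130],[345/4+230,310/4+130]):
    m=onz(I,q,p[2]+50-8.1);print(T.inv().apply(m-p).round(1))
```

```text
tool [  0.3 -26.7 -41.4] pred [312.45659106 258.03265868] obs 315.8 259.6
shift tool [1.2 0.7 0. ]
[  1.7 -45.9 -41.9]
[  1.7 -46.8 -41.9]
```

The pocket outline projects exactly onto the rim. The held cartridge's dot is within about 1 mm of where I expect it. Descending to just above the pocket.

>>> play_rows:
  steps:
    - [[0, 0.002, 0.03], [0, 0, -0.001]]
    - [[0, 0, 0.04], [0, 0, 0]]
    - [[0, 0, 0.03], [0, 0, 0]]
    - [[0, 0, 0.01], [0, 0, 0]]
    - [[0, 0, 0], [0, 0, 0]]
    - [[0, 0, 0], [0, 0, 0]]
    - [[0, 0, 0], [0, 0, 0]]

```text
time_s: 8.35
eef_pos: [419.7, 180.4, 50.5]
ee_rot: [0.001, 0.611, 0.792, 0.001]
force: [0.1, -0.5, -1.8]
grip_width: 0.51
```

Run:
```python
from rig import ctrl,cams
from h import *
import cv2,json
s=ctrl.sense();print(s['time_s'],s['eef_pos'],s['grip_width'],s['force'])
for n in ('wrist','scene','top'):
    im=cams.capture(n)[:,:,::-1].copy();cv2.imwrite(f'pics/{n}5.png',im)
a=cv2.imread('pics/wrist5.png');b=cv2.imread('pics/scene5.png')[115:190,215:330]
cv2.imwrite('pics/s5.png',cv2.resize(b,None,fx=5,fy=5,interpolation=cv2.INTER_CUBIC))
plan(s['eef_pos'],s['ee_rot'],[418.8,179.8,25],np.radians(104.6))
```

```text
8.35 [419.72183837 180.38991763  50.49273874] 0.5103610131364815 [ 0.06527863 -0.52263886 -1.76790296]
dist [ -0.9  -0.6 -25.5] rotvec [0.12 0.01 0.07] rows 1
[[[-0.0004, -0.0015, 0.034], [0.0027, 0.0003, 0.0014]]]
```

View pics/wrist5.png

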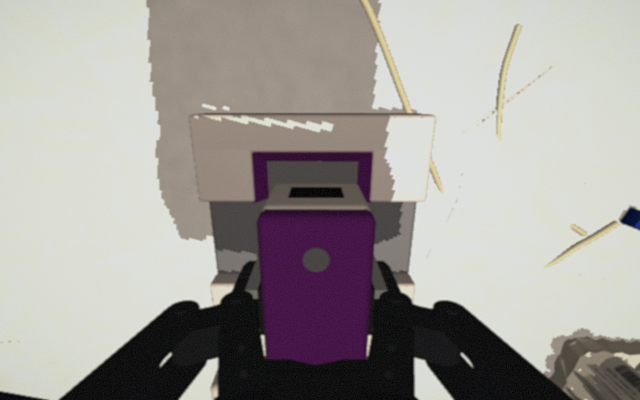

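View pics/s5.png

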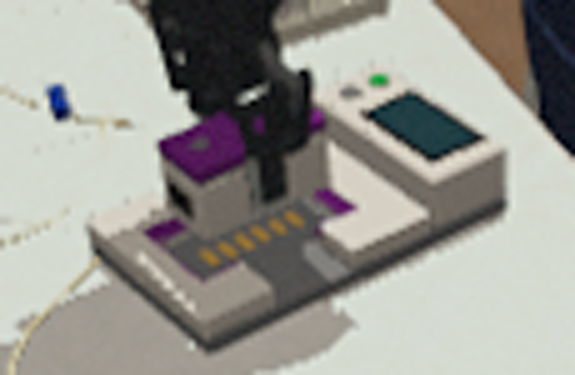

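The cartridge hangs upright over the pocket. In the wrist view it sits about 1.5 mm to the right of the pocket centre: rim 253–372, cartridge centre 316. I'll shift it and lower slowly.

>>> play_rows:
  steps:
    - [[-0.0015, -0.0013, 0.005], [0, 0, 0.001]]
    - [[0, 0, 0.01], [0, 0, 0]]
    - [[0, 0, 0.01], [0, 0, 0]]
    - [[0, 0, 0.004], [0, 0, 0]]
    - [[0, 0, 0.002], [0, 0, 0]]
    - [[0, 0, 0], [0, 0, 0]]
    - [[0, 0, 0], [0, 0, 0]]
    - [[0, 0, 0], [0, 0, 0]]

```text
time_s: 9.3
eef_pos: [418.5, 179.0, 26.4]
ee_rot: [0.0, 0.611, 0.791, 0.0]
force: [-0.1, -0.3, -1.4]
grip_width: 0.506
```

Run:
```python
from rig import ctrl,cams
import cv2
s=ctrl.sense();print(s['time_s'],s['eef_pos'],s['grip_width'],s['force'],s['wrist_torque'])
b=cams.capture('wrist')[:,:,::-1];cv2.imwrite('pics/w6.png',b)
```

```text
9.3 [418.51285404 179.02033652  26.35232548] 0.5063028268728733 [-0.10733867 -0.26012162 -1.3642853 ] [-0.03875678 -0.03131376 -0.00232462]
```

View pics/w6.png

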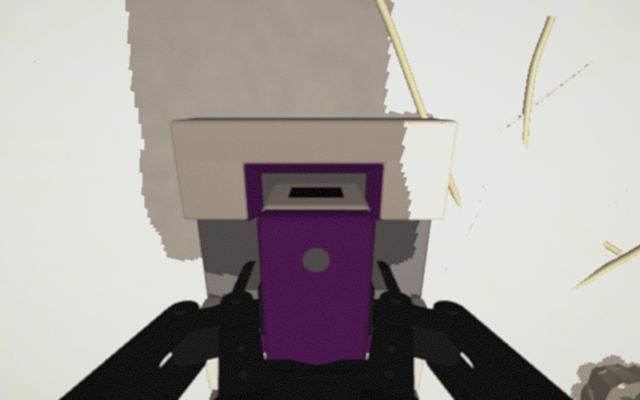

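It is centred to within about 0.5 mm and hanging free (wrist force is just the weight). Lowering the last ~2 mm until it touches.

>>> play_rows:
  steps:
    - [[0, 0, 0.0015], [0, 0, 0]]
    - [[0, 0, 0.0015], [0, 0, 0]]
    - [[0, 0, 0], [0, 0, 0]]
    - [[0, 0, 0], [0, 0, 0]]
    - [[0, 0, 0], [0, 0, 0]]

```text
time_s: 9.85
eef_pos: [418.5, 179.0, 24.1]
ee_rot: [0.0, 0.611, 0.791, 0.0]
force: [-1.4, -0.4, 3.8]
grip_width: 0.515
```

Contact came at the predicted height (TCP 24.1 mm, +3.8 N). Releasing.

>>> play_rows:
  steps:
    - [[0, 0, 0], [0, 0, 0]]
    - [[0, 0, 0], [0, 0, 0]]
    - [[0, 0, 0], [0, 0, 0]]
    - [[0, 0, 0], [0, 0, 0]]
    - [[0, 0, 0], [0, 0, 0]]
    - [[0, 0, 0], [0, 0, 0]]
    - [[0, 0, 0], [0, 0, 0]]
    - [[0, 0, 0], [0, 0, 0]]
  grip: 0

```text
time_s: 10.65
eef_pos: [418.4, 179.0, 23.9]
ee_rot: [-0.0, 0.611, 0.791, -0.0]
force: [0.8, -0.6, 0.4]
grip_width: 1.001
```

>>> play_rows:
  steps:
    - [[0, 0, -0.01], [0, 0, 0]]
    - [[0, 0, -0.03], [0, 0, 0]]
    - [[0, 0, -0.05], [0, 0, 0]]
    - [[0, -0.01, -0.06], [0, 0, 0]]
    - [[0, -0.02, -0.06], [0, 0, 0]]
    - [[0, -0.02, -0.06], [0, 0, 0]]
    - [[0, 0, 0], [0, 0, 0]]
    - [[0, 0, 0], [0, 0, 0]]
    - [[0, 0, 0], [0, 0, 0]]

```text
time_s: 11.55
eef_pos: [381.7, 169.5, 225.5]
ee_rot: [-0.001, 0.611, 0.791, -0.001]
force: [0.3, -0.6, -0.4]
grip_width: 0.999
```

Run:
```python
from rig import ctrl,cams
from h import *
import cv2
s=ctrl.sense();print(s['time_s'],s['eef_pos'],s['grip_width'],s['force'])
I=cams.camera_info('wrist')
for n in ('wrist','scene','top'):
    cv2.imwrite(f'pics/{n}7.png',cams.capture(n)[:,:,::-1])
a=cv2.imread('pics/wrist7.png')
def rect(cx,cy,z,yaw,l,w):
    c,sn=np.cos(np.radians(yaw)),np.sin(np.radians(yaw))
    return [[cx+c*a-sn*b,cy+sn*a+c*b,z] for a,b in [(-l/2,-w/2),(l/2,-w/2),(l/2,w/2),(-l/2,w/2)]]
h=cv2.cvtColor(a,cv2.COLOR_BGR2HSV);m=cv2.inRange(h,(130,80,40),(160,255,255))
cv2.polylines(a,[proj(I,rect(418.5,179.2,66,14.6,90,44)).astype(np.int32)],True,(0,255,255),1)
cv2.imwrite('pics/w7.png',cv2.resize(a[100:300,200:430],None,fx=3,fy=3,interpolation=cv2.INTER_CUBIC))
b=cv2.imread('pics/scene7.png')[115:190,215:330]
cv2.imwrite('pics/s7.png',cv2.resize(b,None,fx=5,fy=5,interpolation=cv2.INTER_CUBIC))
```

```text
11.55 [381.73907374 169.4630533  225.53157351] 0.9987140554535625 [ 0.30672103 -0.5856225  -0.35082145]
```

View pics/w7.png

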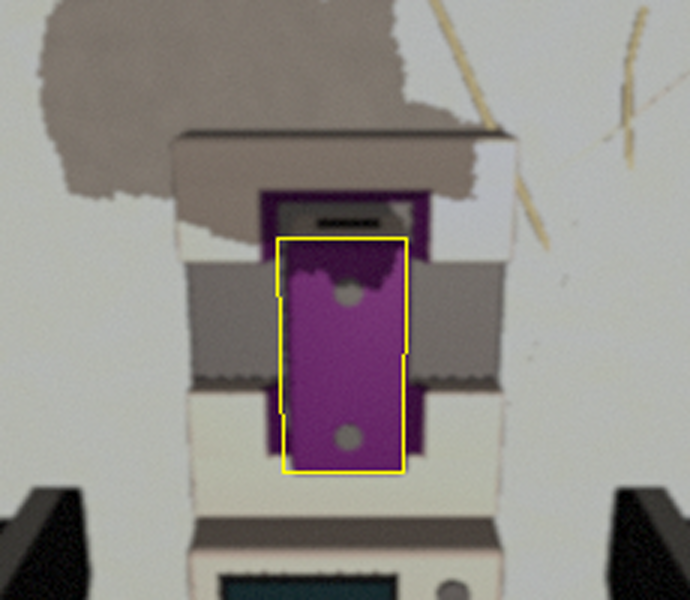

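View pics/s7.png

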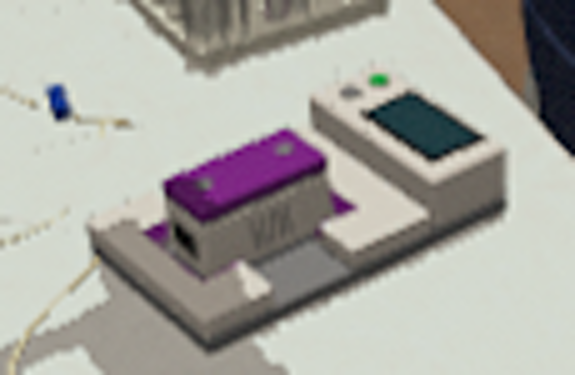

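View pics/top7.png

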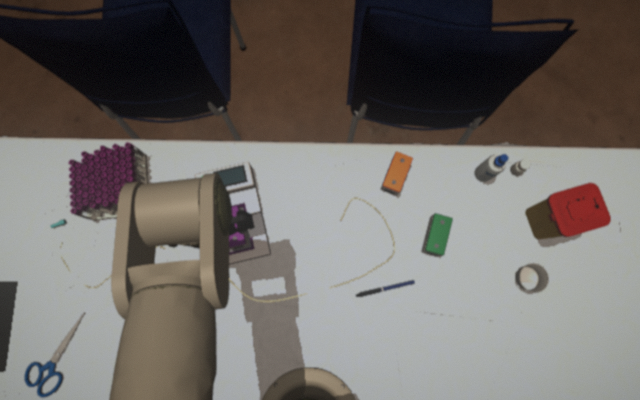

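Run:
```python
from rig import ctrl,cams
from h import *
S=cams.camera_info('scene');I=cams.camera_info('wrist')
g=lambda p,f,x,y:[(p[0]+.5)/f-.5+x,(p[1]+.5)/f-.5+y]
a=[]
for w,s in [((348,292),(203,184)),((348,437),(284,148))]:
    x,r=tri([ray(I,g(w,3,200,100)),ray(S,g(s,5,215,115))]);a.append(onz(I,g(w,3,200,100),66));print(x.round(1),np.round(r,1),a[-1].round(1))
d=a[1]-a[0];print('yaw at z66',np.degrees(np.arctan2(d[1],d[0])))
```

```text
[393.  173.9  65.9] [0.2 0.2] [392.8 173.9  66. ]
[447.2 187.9  66.3] [0.6 0.6] [446.6 187.9  66. ]
yaw at z66 14.571113182360355
```

Both top dots measure 66 mm high (16 + 50), so it is seated flat. The yaw is 14.6°, the same as the pocket. Handing in.

```bash
python3 -c "
from rig import ctrl
print(ctrl.finish_job())"
```

```text
the job is handed in; nothing more can be done
None
```

The violet cartridge is seated in the reader's pocket, top side up, and released. I raised the arm clear of it and handed the job in after about 12 s.

**Final checks**
- **Flatness:** both dots on the top measured 65.9 and 66.3 mm high, against an expected 66 mm. It touched the pocket floor at the predicted height.
- **Alignment:** the cartridge's yaw is 14.6°, the same as the pocket's.
- **Centring:** before the final lowering the cartridge was within about 0.5 mm of the pocket centre, sideways. I did not measure this again after release, but the last wrist picture shows it inside the pocket.
- **Other cartridges:** the green and orange ones look unmoved in the last top view.

**Disagreements along the way**
- The networks' first height estimates from the fixed cameras were off: 40 mm for the violet centre and 9 mm for the orange, against an expected 25 mm. I used the wrist views and cartridge edges instead.
- The wrist camera showed a sideways offset of about 1 mm on the held cartridge. I corrected for it before lowering.

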